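Pull the wound filter cartridge and hold the bayonet cap at the bleed mark

TASK

Get the water filter ready to bleed: lift the used wound cartridge up off the centre post of the filter housing and stand it upright in the drip tray. Then put the bayonet cap on the housing, its lugs down through the two slots until its disc sits flush on the rim, and turn it clockwise only half way, so that its bar points at the broad bleed rib and stays short of the lock click. Finish still holding the cap by its bar in that position, do not let go, and leave the other things on the table where they are.

Things in the scene. Friction and masses are not known exactly. Their poses are not given: they have to be found in the camera images.
- housing: Fixed upright filter housing: grey round body, 104 mm diameter, on a round foot of 150 mm, steel collar of 120 mm diameter on top. Two brass pipe stubs on its +y and -y sides reach 85 mm from the axis, 32 to 58 mm up. Origin: centre of its underside on the table, z up. x axis: the line through the two slots of its mouth.
- housing_mouth (a point): Centre of the mouth in the plane of the rim, 110 mm above the table. A hole of 72 mm diameter with two slots, 18 mm wide, out to a radius of 44 mm, on the housing's +x and -x axis. The rim is 8 mm thick; under it the cap's lugs can turn clockwise (from above) from 0 (bar along the housing's x axis, over the slots) to a stop at about 90 degrees (locked). Counter-clockwise is blocked.
- bleed_mark (a point): Top of the broad black bleed rib (11 mm radially, 9 mm wide) on the collar, 53.5 mm from the axis, 45 degrees clockwise from the housing's +x slot; its twin lies across the mouth. Short thin ribs mark the slots (0, entry), twin thin ribs the lock at 90 degrees. Ribs are 3.5 mm high. Two spring pins that give the lock click are met from about 58 degrees of cap turn on.
- post_tip (a point): Tip of the housing's centre post, 75 mm above the table: 18 mm diameter, rising on the axis from the inner floor, 20 mm above the table.
- cartridge: Loose used string-wound filter cartridge, a beige tube 55 mm in outer diameter, 140 mm tall, bore 28 mm (27 mm at the liner), about 0.18 kg. Origin: centre of its lower end; z along its axis, up. At the start it stands over the post in the housing, its lower end 20 mm above the table, so that it sticks out 50 mm above the rim. It slides straight up off the post and out of the mouth.
- drip_tray: Fixed square steel tray, 140 x 140 mm, 30 mm high, walls and floor 4 to 5 mm thick, empty. Origin: centre of its underside on the table; x and y along its sides.
- cap: Loose grey bayonet cap, about 0.2 kg, upright on the table. Origin: centre of its underside, z up, x along its bar. Plug 66 mm diameter, 20 mm long, tapered foot; at the foot two lugs on its +x and -x axis, out to a radius of 40 mm, 12 mm wide, 9 mm high; disc 92 mm diameter, 20 to 28 mm up. It fits the housing either way round, with 3 mm of play all round.
- cap_seat (a point): Point on the cap's axis in the plane of its disc's underside, 20 mm above the cap's origin; meets housing_mouth when the cap is seated.
- cap_bar (a point): Middle of the cap's upright bar grip, 43 mm above the cap's origin: the bar runs along the cap's x axis right above the lugs, 84 mm long, 14 mm wide, 30 mm high (28 to 58 mm above the cap's origin).
- tape_roll: Bystander: roll of pale tape lying flat, 80 mm diameter, 48 mm high. Origin: centre of its underside.
- screw_lid: Bystander: black plain screw lid with a small round knob, no lugs, 72 mm diameter, 30 mm high. Origin: centre of its underside.
- sample_jar: Bystander: white jar, 68 mm diameter, 115 mm high. Origin: centre of its underside.
- coupling: Bystander: grey hose coupling standing upright, 42 mm diameter, 85 mm high. Origin: centre of its underside.
- screwdriver: Bystander: screwdriver lying on the table. Origin near its middle.
- seal_box: Bystander: small cardboard box, 90 x 60 x 35 mm. Origin: centre of its underside.
- brush: Bystander: small brush lying on the table. Origin near its middle.
Not all that is in view belongs to the job. What is shaped like the cartridge but green or red is not meant.

How it is judged:
By the outcome, as a careful person would: the job done as asked, in the order asked, and still so for the second after the job is handed in, while the arm keeps its last pose, push and grip.
It also fails if it takes over 56 s, if anything falls off the work surface, if the arm or the gripper's body presses on something with over 40 N, if the wrist force passes 120 N, or if a joint passes its speed limit or range.

ROBOT

A 7-joint arm with a two-finger parallel gripper is mounted at the origin on the work surface. World frame = base frame: x ahead of the robot, y to its left, z up, the work surface at z = 0. Lengths are in m, angles in rad, forces in N, time in s.
With the tool pointing down it reaches from about 0.4 to 0.85 m from the base axis. Payload 6.9 kg.
Tool frame: the origin (TCP) lies between the finger pads; the fingertips stand 19 mm ahead of it and the grasp point (between the pads) is the TCP; z points along the fingers, y is the line along which they close (so a half turn about z gives the same grasp; the last joint's range is limited). The gripper opens to 85 mm and grips with 20 to 120 N. Pads are 22 mm wide; open, the fingers measure 114 mm over their backs; the gripper's body (76 mm by 85 mm) begins 54 mm behind the grasp point. The pads swing forward as they close: fully open they stand 13 mm farther back than shut.
Start: joints at [-1.125, 0.507, -0.238, 1.5, 0.126, 1.149, -0.155], TCP at [0.208, 0.589, 0.25] pointing down, gripper open.
Joint ranges: [-3.08, 3.08], [-0.24, 2.05], [-1.43, 1.35], [0, 2.5], [-1.52, 4.66], [0.17, 1.96], [-2.89, 2.89]. Speed limits (rad/s): [2.39, 2.39, 3.14, 3.14, 3.14, 3.14, 3.14].

INTERFACE

Orientations are given as a unit quaternion [x, y, z, w].
In Python, from station import arm, kinematics, read_state, vision gives the robot as it stands. Calls block until the motion is done:
- arm.move_pose(position, orientation): joint-space move of the TCP to a pose.
- arm.movel(position, attitude=None, feed=0.15, f_stop=None): straight line of the TCP; attitude=None keeps the orientation; feed is the mean speed in m/s. With f_stop (N) it stops when the force on the tool has changed by that much, and returns True; else False.
- arm.move_joints(angles): joint-space move.
- arm.gripper_to(opening, grip_force=None): finger opening in m; grip_force is the grip in N (None keeps the last); returns when the fingers have stopped.
- arm.sleep(seconds).
- kinematics.solve_ik(position, orientation): joint angles nearest the present ones, or None.
- read_state(): the state.
- vision.get_image(name): name is "scene" or "top"; returns the picture (400x640x3 uint8, red, green, blue); there is no depth.
- vision.camera_params(name): a dict with "fx", "fy", "cx", "cy" (pixels), "R" (3x3) and "t" (3): a world point X has camera coordinates R X + t. Camera axes: x right, y down, z forward; pixel columns grow to the right and rows downward; lengths in m; the calibration is good to about 2 mm. A picture is of the moment at which its call begins. camera_params takes no time and is no camera call.
A pose or a line that the arm cannot do raises arm.Unreachable and nothing moves.
- arm.close_job(): hands the job in; it is judged then, once.
The state is a dict: "clock": time; "joint_pos": joint angles; "joint_velocities": joint speeds; "tau": joint torques, N m; "tcp_pos": TCP position; "eef_rot": TCP orientation; "contact_force": force on the tool from outside, world axes, zero at the start; "ft_torque": the same for the moment, N m; "finger_gap": finger opening in m; "finger_force": force on a finger pad.
Only numpy, scipy, OpenCV 4.12 (cv2) and the standard library are available. Lean on these libraries where they do the work, as an engineer would, in place of code of your own. Each camera call takes 0.05 s, during which the arm holds its last target. There are 200 camera calls.

## Working session

There is one attempt and no reset: what is moved stays moved. The work goes in short steps, each a Python script; the robot and the scene stay as the last script left them, time stands still between calls to the robot, and variables do not carry over. Pictures are saved under pics/ and viewed, at most 10 in all, crops included, and the job is handed in when it is done.

```bash
ls; mkdir -p pics; python3 - <<'E'
from station import arm, kinematics, read_state, vision
import cv2
for n in("scene","top"):
    cv2.imwrite(f"pics/{n}0.png",vision.get_image(n)[:,:,::-1])
    p=vision.camera_params(n);print(n,p)
s=read_state();print(s["clock"],s["tcp_pos"],s["eef_rot"],s["finger_gap"])
E
```

```text
pics
scene {'fx': 381.8825624191399, 'fy': 381.8825624191399, 'cx': 317.19408491839016, 'cy': 201.92957064574134, 'R': array([[ 0.12900943,  0.99149076,  0.01739644],
       [ 0.66749413, -0.07385168, -0.74094367],
       [-0.73335404,  0.10720074, -0.67134183]]), 't': array([-0.00942994, -0.31409343,  1.42175507])}
top {'fx': 510.9829402611802, 'fy': 510.9829402611802, 'cx': 313.88025729747216, 'cy': 197.34729862932403, 'R': array([[ 1.91912376e-02, -9.99811971e-01,  2.77846361e-03],
       [-9.90985540e-01, -1.93901930e-02, -1.32558214e-01],
       [ 1.32587164e-01, -2.09461088e-04, -9.91171327e-01]]), 't': array([-0.07224011,  0.57792693,  1.32200769])}
0.1 [0.20825658 0.58884457 0.24951826] [ 1.69100414e-01  9.85598504e-01 -7.91119608e-04 -1.15752648e-04] 0.08520324937131862
```

View pics/scene0.png

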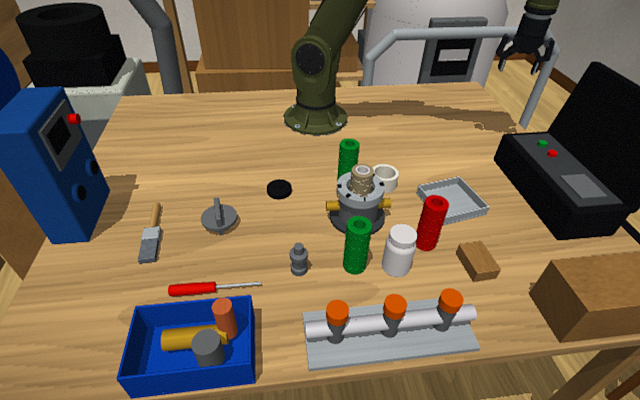

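View pics/top0.png

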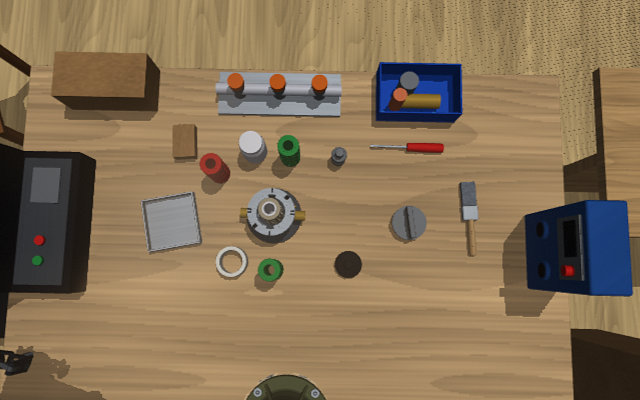

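Top view: the beige cartridge is at (269,209) in the housing at (271,215). The similar tubes are green at (270,270), green at (289,150) and red at (213,167); none of these is meant, since only the beige one stands in the housing. The cap with the bar is at (409,223), and the black screw lid at (348,264) has no bar. The tray is at (171,222). I'll confirm with an enlarged crop.

```bash
python3 - <<'E'
import cv2, numpy as np
t=cv2.imread("pics/top0.png");s=cv2.imread("pics/scene0.png")
def c(im,x,y,w,h,k):
    return cv2.resize(im[y:y+h,x:x+w],None,fx=k,fy=k,interpolation=cv2.INTER_CUBIC)
a=c(t,235,180,80,66,5); b=c(t,385,198,50,50,6)[:300,:300]; d=c(t,136,186,72,72,4); e=c(s,320,150,80,60,5);
out=np.zeros((600,800,3),np.uint8)
out[:330,:400]=a; out[:300,400:700]=b; out[312:600,410:698]=d; out[332:600,:400]=e[:268]
cv2.imwrite("pics/crop1.png",out)
E
cat > h.py <<'E'
from station import arm, kinematics, read_state, vision
import numpy as np, cv2
from scipy.spatial.transform import Rotation as Ro
def pix2w(n,u,v,z):
    p=vision.camera_params(n);R=p["R"];t=p["t"]
    d=R.T@np.array([(u-p["cx"])/p["fx"],(v-p["cy"])/p["fy"],1]);o=-R.T@t
    return o+d*(z-o[2])/d[2]
def w2pix(n,X):
    p=vision.camera_params(n);c=np.asarray(X)@p["R"].T+p["t"]
    return np.stack([c[...,0]/c[...,2]*p["fx"]+p["cx"],c[...,1]/c[...,2]*p["fy"]+p["cy"]],-1)
def down(a):  # tool down, closing axis (y) at world angle a
    y=np.array([np.cos(a),np.sin(a),0]);z=np.array([0,0,-1.]);x=np.cross(y,z)
    return Ro.from_matrix(np.stack([x,y,z],1)).as_quat()
E
```

```text
(no output)
```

View pics/crop1.png

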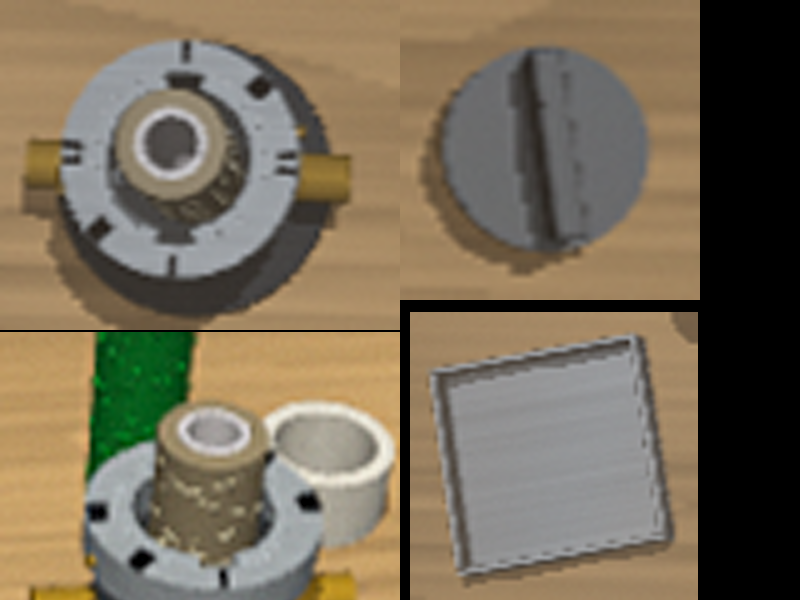

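The crop shows the beige wound cartridge leaning slightly in the mouth, with the white liner ring at crop (170,145). The broad bleed ribs are at (259,87) and (99,229), and the entry ribs at (186,50) and (172,265). The cap has a bar and disc (no knob), and the tray is empty. Next I'll compute poses and check them by overlaying them on both views.

```bash
cat > m.py <<'E'
from h import *
def C(ox,oy,k,x,y,tx=0,ty=0): return ox+(x-tx+.5)/k-.5, oy+(y-ty+.5)/k-.5
H=lambda x,y,z=.1135: pix2w("top",*C(235,180,5,x,y),z)[:2]
e=[H(186,50),H(172,265)];b=[H(259,87),H(99,229)];l=[H(287,162),H(71,152)]
ang=lambda p: np.arctan2(*(p[0]-p[1])[::-1])
hc=(sum(e)+sum(b)+sum(l))/6; angs=[ang(e),ang(b)+np.pi/4,ang(l)+np.pi/2]; ha=np.mean(angs)
ct=pix2w("top",*C(235,180,5,170,145),.16)[:2]
K=lambda x,y,z: pix2w("top",*C(385,198,6,x,y,400,0),z)[:2]
cc=K(546,148.5,.028); ca=ang([K(535,55,.058),K(557,245,.058)])
T=np.array([pix2w("top",*C(136,186,4,x,y,410,312),.03)[:2] for x,y in((432,372),(638,336),(672,540),(462,576))])
tc=T.mean(0); ta=ang([T[0],T[3]])
E
python3 - <<'E'
from m import *
print("hc",hc,np.degrees(angs),"radii",[np.linalg.norm(p[0]-p[1])/2 for p in(e,b,l)])
print("cart",ct,"cap",cc,np.degrees(ca),"tray",tc,np.degrees(ta),[np.linalg.norm(T[i]-T[i-1]) for i in range(4)])
th=np.linspace(0,2*np.pi,60)
circ=lambda c,r,z: np.c_[c[0]+r*np.cos(th),c[1]+r*np.sin(th),0*th+z]
def rect(c,a,L,W,z):
    q=np.array([[L,W],[L,-W],[-L,-W],[-L,W],[L,W]])/2;R=np.array([[np.cos(a),-np.sin(a)],[np.sin(a),np.cos(a)]])
    return np.c_[q@R.T+c,[z]*5]
out=[]
d=lambda a:np.array([np.cos(a),np.sin(a)])
cv=[circ(hc,.06,.11),circ(hc,.036,.11),circ(ct,.0275,.16),circ(cc,.046,.028),rect(cc,ca,.084,.014,.058),rect(tc,ta,.14,.14,.03),rect(hc+.0535*d(ha-np.pi/4),ha-np.pi/4,.011,.009,.1135)]
for n,boxes in(("top",((225,175,90,75),(365,185,90,75),(130,185,90,75))),("scene",((315,150,90,75),(180,180,90,75),(405,165,90,75)))):
    im=cv2.imread(f"pics/{n}0.png");k=3 if 0 else 2.9
    row=[]
    for x,y,w,h in boxes:
        o=cv2.resize(im[y:y+h,x:x+w],None,fx=2.9,fy=2.9,interpolation=cv2.INTER_CUBIC)
        for P in cv:
            p=(w2pix(n,P)+.5-[x,y])*2.9-.5
            cv2.polylines(o,[np.round(p*8).astype(int)],False,(0,0,255),1,cv2.LINE_AA,3)
        row.append(o)
    out.append(np.hstack(row))
cv2.imwrite("pics/ov.png",np.vstack(out))
# IK preview
for nm,p,a in(("cart",[*ct,.137],ha),("cart",[*ct,.137],ha+np.pi/2),("tray",[*tc,.125],ha),("cap",[*cc,.05],ca+np.pi/2),("cap",[*cc,.05],ca-np.pi/2),("e",[*hc,.14],ha+np.pi/2),("e",[*hc,.14],ha-np.pi/2),("b",[*hc,.14],ha+np.pi/4),("b",[*hc,.14],ha-3*np.pi/4)):
    q=kinematics.solve_ik(p,down(a)); print(nm,round(np.degrees(a)),None if q is None else np.round(q,2))
E
```

```text
hc [0.53245975 0.04717333] [-1.96167017 -1.85803019 -1.54738467] radii [np.float64(0.05422484011957311), np.float64(0.05341537590419012), np.float64(0.054185741890348714)]
cart [0.53342131 0.04781214] cap [ 0.5183608 -0.3157837] 6.294742801969913 tray [0.50823018 0.31813547] 11.887212767532311 [np.float64(0.13813978748325748), np.float64(0.13904914738372107), np.float64(0.1389745900116309), np.float64(0.13983244691132926)]
cart -2 [-0.3   0.5   0.24  1.89 -0.17  0.77  0.01]
cart 88 [-0.04  0.49 -0.14  1.89  0.09  0.77  1.31]
tray -2 [-0.65  0.59  0.09  1.74 -0.07  0.82 -0.57]
cap 96 [ 0.53  0.69 -0.03  1.78  0.03  0.67  2.16]
cap -84 [ 0.07  0.83  0.76  1.78 -0.75  0.85 -0.26]
e 88 [-0.04  0.49 -0.13  1.89  0.09  0.77  1.31]
e -92 [-0.46  0.53  0.5   1.9  -0.35  0.8  -1.38]
b 43 [-0.18  0.49  0.07  1.89 -0.05  0.77  0.67]
b -137 [-0.79  0.77  1.15  1.9  -0.82  1.05 -1.66]
```

View pics/ov.png

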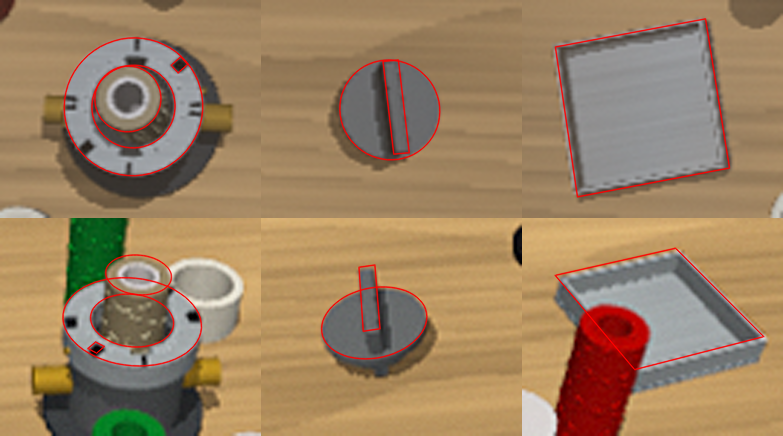

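The overlays agree within about 1 px in both views and the sizes match, so I'll start with the cartridge.

```bash
python3 - <<'E'
from m import *
q=down(ha+np.pi/2)
def st(t):
    s=read_state();print(t,round(s["clock"],2),np.round(s["tcp_pos"],4),np.round(s["contact_force"],1),round(s["finger_gap"],4),np.round(s["finger_force"],1))
arm.move_pose([*ct,.24],q);st("above")
print(arm.movel([*ct,.138],feed=.12,f_stop=8));st("down")
arm.gripper_to(.03,40);st("grip")
print(arm.movel([*ct,.25],feed=.15,f_stop=25));st("lift")
cv2.imwrite("pics/s1.png",cv2.resize(np.hstack([vision.get_image("scene")[60:310,250:510],vision.get_image("top")[100:350,120:380]])[:,:,::-1],None,fx=1.5,fy=1.5))
E
```

```text
above 2.36 [0.5334 0.049  0.24  ] [ 0.8  0.4 -0.6] 0.0856 0.0
False
down 3.36 [0.5339 0.0479 0.1386] [ 1.   0.1 -0.3] 0.0852 0.0
grip 3.76 [0.5338 0.0477 0.1388] [ 0.7 -0.7  6.2] 0.0534 41.9
False
lift 4.66 [0.5328 0.0478 0.249 ] [ 0.5 -0.3 -3. ] 0.0532 42.2
```

View pics/s1.png

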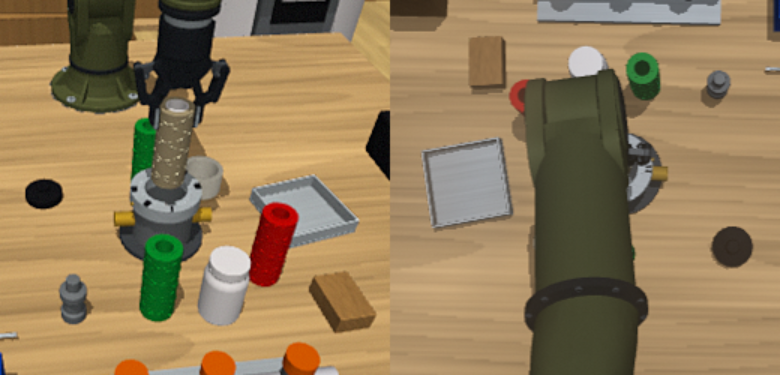

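The cartridge is in the gripper, hanging just above the mouth (scene crop 172,140). Next I'll take it over to the tray.

```bash
python3 - <<'E'
from m import *
def st(t):
    s=read_state();print(t,round(s["clock"],2),np.round(s["tcp_pos"],4),np.round(s["contact_force"],1),round(s["finger_gap"],4),np.round(s["finger_force"],1))
arm.movel([*hc,.275],feed=.15)
arm.movel([*tc,.275],feed=.2);st("over")
arm.movel([*tc,.145],feed=.15)
print(arm.movel([*tc,.118],feed=.03,f_stop=5));st("touch")
cv2.imwrite("pics/s2.png",cv2.resize(np.hstack([vision.get_image("scene")[60:310,250:510],vision.get_image("top")[100:350,120:380]])[:,:,::-1],None,fx=1.5,fy=1.5))
E
```

```text
over 6.58 [0.5087 0.3166 0.275 ] [ 0.4 -0.4 -1.3] 0.0535 42.4
True
touch 8.31 [0.5081 0.3178 0.1227] [-0.7 -0.8  6.4] 0.0536 42.2
```

View pics/s2.png

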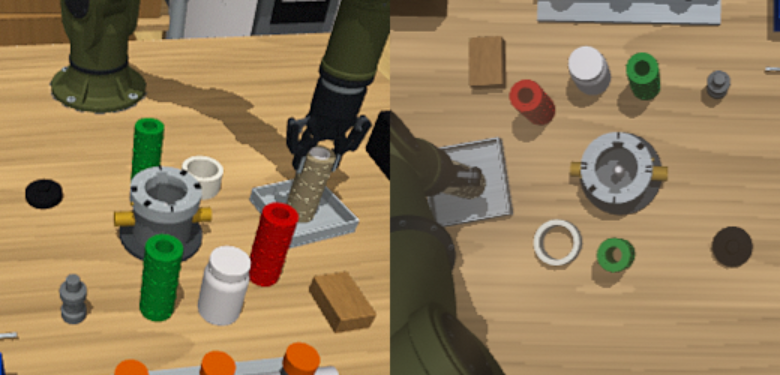

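The cartridge touched the tray floor at the expected height and stands near the tray centre (scene crop 312,190). The housing is empty. Now I'll release it and fetch the cap.

```bash
python3 - <<'E'
from m import *
def st(t):
    s=read_state();print(t,round(s["clock"],2),np.round(s["tcp_pos"],4),np.round(s["contact_force"],1),round(s["finger_gap"],4),np.round(s["finger_force"],1))
arm.gripper_to(.085);arm.movel([*tc,.26],feed=.15);st("rel")
q=down(ca+np.pi/2)
arm.move_pose([*cc,.20],q);arm.gripper_to(.05)
print(arm.movel([*cc,.051],feed=.1,f_stop=8));st("at cap")
arm.gripper_to(.005,60);st("grip")
arm.movel([*cc,.25],feed=.12);st("up")
s,t=vision.get_image("scene"),vision.get_image("top")
cv2.imwrite("pics/s3.png",cv2.resize(np.hstack([s[100:300,140:500],t[120:320,130:290]])[:,:,::-1],None,fx=1.5,fy=1.5))
print(np.round(read_state()["joint_pos"],2),kinematics.solve_ik([*hc,.14],down(ha+np.pi/2)),kinematics.solve_ik([*hc,.14],down(ha+np.pi/4)))
E
```

```text
rel 9.9 [0.5078 0.3178 0.259 ] [-0.4 -1.3 -0.2] 0.085 0.0
False
at cap 14.26 [ 0.5187 -0.316   0.0516] [ 0.1 -0.2  0.3] 0.0501 0.0
grip 14.68 [ 0.5185 -0.316   0.0514] [-1.  -0.3  4.2] 0.0129 59.1
up 16.48 [ 0.5181 -0.3156  0.2493] [ 0.6 -0.5 -1.8] 0.0124 58.4
[ 0.42  0.48  0.13  1.55 -0.07  1.11  2.25] [-0.20738581  0.48744494  0.10815617  1.89184376 -0.07298915  0.76605705
  1.48047179] [-0.32755618  0.50122349  0.28818948  1.89339026 -0.19658832  0.77424197
  0.82240466]
```

View pics/s3.png

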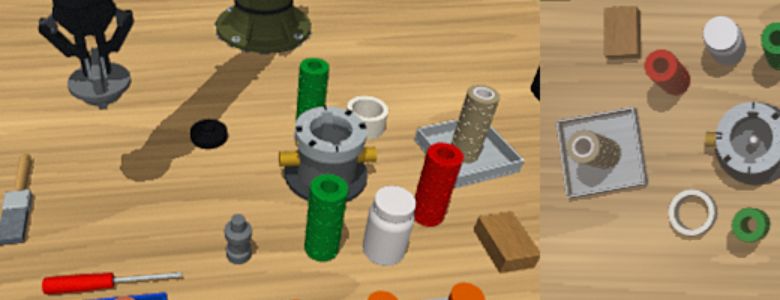

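The cartridge stands upright in the tray (top crop 590,148), and the cap is held level by its bar. Next I'll align it over the slots and lower it with a force guard.

```bash
python3 - <<'E'
from m import *
def st(t):
    s=read_state();print(t,round(s["clock"],2),np.round(s["tcp_pos"],4),np.round(s["contact_force"],1),np.round(s["ft_torque"],2),round(s["finger_gap"],4))
q=down(ha+np.pi/2)
arm.move_pose([*hc,.24],q);st("over")
arm.movel([*hc,.168],feed=.1)
print(arm.movel([*hc,.139],feed=.02,f_stop=10));st("in")
s,t=vision.get_image("scene"),vision.get_image("top")
cv2.imwrite("pics/s4.png",cv2.resize(np.hstack([s[130:250,300:420],t[150:270,210:330]])[:,:,::-1],None,fx=3.2,fy=3.2,interpolation=cv2.INTER_CUBIC))
E
```

```text
over 17.94 [0.5328 0.0456 0.2401] [-0.6 -0.8 -1.8] [-0.02  0.01  0.01] 0.0132
True
in 20.02 [0.5324 0.0472 0.1414] [-0.8 -0.2  5.3] [ 0.04  0.02 -0.02] 0.0133
```

View pics/s4.png

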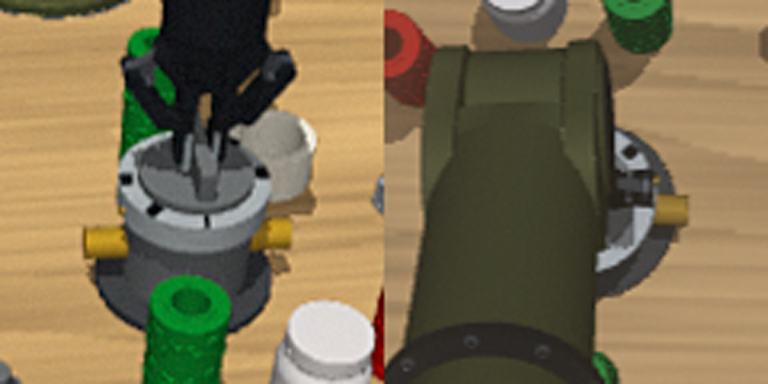

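The cap stopped at TCP z = 0.1414, exactly the computed seated height, and the disc sits flush on the rim (crop 195,180). Now I'll turn it 45° clockwise.

```bash
python3 - <<'E'
from m import *
p0=read_state()["tcp_pos"]; p=[*hc,.1412]
for i in range(1,10):
    r=arm.movel(p,attitude=down(ha+np.pi/2-np.radians(5*i)),feed=.05,f_stop=25)
    s=read_state();y=Ro.from_quat(s["eef_rot"]).as_matrix()[:,1]
    print(i,r,round(s["clock"],2),np.round(s["tcp_pos"],4),round(np.degrees(np.arctan2(y[1],y[0])-ha)-90,1),np.round(s["contact_force"],1),np.round(s["ft_torque"],2),round(s["finger_gap"],4))
    if r: break
s,t=vision.get_image("scene"),vision.get_image("top")
cv2.imwrite("pics/s5.png",cv2.resize(np.hstack([s[130:250,300:420],t[150:270,210:330]])[:,:,::-1],None,fx=3.2,fy=3.2,interpolation=cv2.INTER_CUBIC))
E
```

```text
1 False 20.37 [0.5328 0.0472 0.1414] -4.9 [ 0.9 -0.7  2.4] [-0.03 -0.14 -0.02] 0.0134
2 False 20.62 [0.5328 0.0473 0.1414] -9.8 [0.8 0.1 1.6] [ 0.08 -0.16 -0.08] 0.0129
3 False 20.87 [0.5327 0.0472 0.1414] -14.8 [0.2 0.  3.5] [ 0.07 -0.16 -0.1 ] 0.0131
4 False 21.12 [0.5327 0.0472 0.1414] -19.8 [-0.3  1.   4.7] [ 0.1  -0.11 -0.14] 0.0131
5 False 21.37 [0.5326 0.0471 0.1414] -24.8 [-0.6  0.7  5.2] [ 0.1  -0.14 -0.07] 0.0133
6 False 21.62 [0.5326 0.0471 0.1414] -29.8 [-0.4  0.6  5.1] [ 0.06 -0.09 -0.11] 0.0126
7 False 21.87 [0.5326 0.0471 0.1414] -34.9 [ 0.4 -0.6  5.6] [ 0.03 -0.05 -0.13] 0.013
8 False 22.12 [0.5326 0.0471 0.1414] -39.9 [-0.6  0.8  4.8] [ 0.03 -0.14 -0.17] 0.0129
9 False 22.37 [0.5327 0.0471 0.1414] -44.9 [0.1 0.2 5.2] [ 0.02 -0.1  -0.12] 0.0127
```

View pics/s5.png

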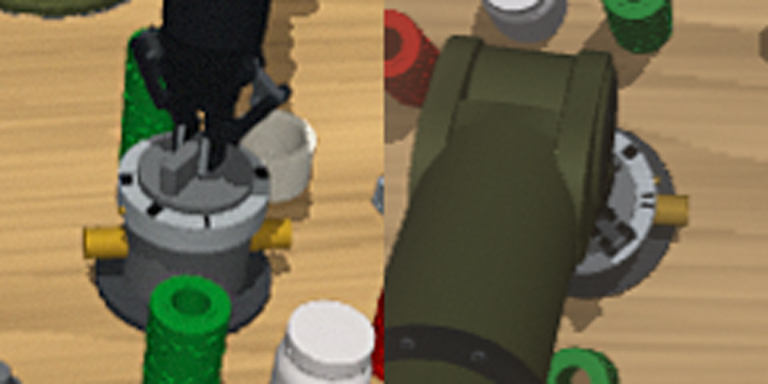

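The bar points from the centre (197,180) toward the broad bleed rib at (155,210). The disc is flush and the cap is still held, so I'll hand the job in.

```bash
python3 -c "
from station import arm
print(arm.close_job())"
```

```text
the job is handed in; nothing more can be done
None
```

The job is handed in: the used cartridge stands upright in the drip tray, and the cap is seated flush, turned 45° clockwise to the bleed rib (short of the lock click) and still held by its bar, at about 22 s on the robot's clock.

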